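Set an adjustable wrench on a nut and bring the marks in line

ROBOT

A 6-joint arm with a two-finger parallel gripper is mounted at the origin on a cart in front of the work surface, level with it; the furniture and walls round the work are solid. World frame = base frame: x ahead of the robot, y to its left, z up, the work surface at z = 0. Lengths are in m, angles in rad, forces in N, time in s.
With the tool pointing down it reaches from about 0.35 to 0.975 m from the base axis. Payload 4.9 kg.
Tool frame: the origin (TCP) lies midway between the tips of the shut fingers; the grasp point (between the pads) lies 19 mm behind it (ctrl.tcp_to_grasp is the distance from the TCP to the grasp point, in m); z points along the fingers, y is the line along which they close (so a half turn about z gives the same grasp; the last joint's range is limited). The gripper opens to 85 mm and grips with 20 to 120 N. Pads are 22 mm wide; open, the fingers measure 114 mm over their backs; the gripper's body (76 mm by 85 mm) begins 54 mm behind the grasp point. The pads swing forward as they close: fully open they stand 13 mm farther back than shut.
Start: joints at [-1.39, 0.053, 1.613, -0, 1.476, -0.119], TCP at [0.185, -0.597, 0.231] pointing down, gripper open.
Joint ranges: [-3.01, 3.01], [-1.01, 2.22], [0.06, 2.58], [-1.02, 4.17], [0.09, 2.62], [-3.14, 3.14]. Speed limits (rad/s): [2.57, 2.57, 3.14, 3.14, 3.14, 3.14].

INTERFACE

Orientations are given as a rotation vector (axis times angle).
In Python, from station import ctrl gives the robot as it stands.
- The arm moves only by the tool pendant, called after ">>>" by a JSON object that holds its "op" and its "data", one argument or row to a line. Schema: {"type":"object","properties":{"increments":{"type":"string"},"clamp_n":{"type":"number"},"only":{"type":"string"},"quiet":{"type":"boolean"},"lines":{"type":"string"}},"required":["increments"],"additionalProperties":false}. increments is a string of 1 to 20 rows, parted by a bar, with the numbers parted by spaces; each row has 7 numbers: the finger opening in m, then dx, dy, dz in normalised numbers (1 is 0.75 m), then a rotation vector rx, ry, rz in parts of the range, where 1.0 means 90 degrees; each row is the pose to reach, as a shift and turn from the pose commanded when the call began, along the tool's axes at that moment; what a row does not reach only later rows make up. A row lasts 1/12 s, in which the tool goes at most 0.0417 m and 0.125 rad, less where a joint would pass 70% of its speed; a pose out of reach is approached as far as the arm can. The fingers move at their own pace and stop on an object; clamp_n is the grip in N (left out, the last holds). Time passes only in rows, so rows that do not move let the fingers close. The tool returns the time, the measured TCP pose, the force, the opening and the grip force at its end. only (a regular expression) keeps the lines of the reply that match it, lines (a string "A,B") keeps lines A to B, and quiet returns only ok. A shift or turn number past 1, either way, is cut back to 1. Input that does not fit is refused with a message, and nothing moves.
- ctrl.get_obs(): the state, without advancing time (a new reading comes with each control period).
- ctrl.get_image(name): name is "side" or "top"; returns the picture (480x640x3 uint8, red, green, blue); there is no depth.
- ctrl.camera_params(name): a dict with "fx", "fy", "cx", "cy" (pixels), "T" (4x4, takes a point from camera to world coordinates). Camera axes: x right, y down, z forward; pixel columns grow to the right and rows downward; lengths in m; the calibration is good to about 2 mm. A picture is of the moment at which its call begins. camera_params takes no time and is no camera call.
- ctrl.finish_job(): hands the job in; it is judged then, once.
The state is a dict: "t": time; "q": joint angles; "dq": joint speeds; "effort": joint torques, N m; "tool_pos": TCP position; "tool_rot": TCP orientation; "contact_force": force on the tool from outside, world axes, zero at the start; "wrist_torque": the same for the moment, N m; "opening": finger opening in m; "grip_force": force on a finger pad.
Only numpy, scipy, OpenCV 4.12 (cv2) and the standard library are available. Lean on these libraries where they do the work, as an engineer would, in place of code of your own. Each camera call takes 0.05 s, during which the arm holds its last target. There are 200 camera calls.

TASK

Lay the open adjustable wrench flat on the fixture plate with its jaws round the hex nut and let go of it, then roll its brass worm with a fingertip until the jaw has closed snugly on the nut, without pushing the jaw itself and before the nut is turned. Then turn the nut clockwise with the wrench until the yellow stripe on the nut is in line with the yellow stripe on the plate, and leave the wrench lying snug on the nut. Leave the other tools where they are.

Things in the scene. Friction and masses are not known exactly. Their poses are not given: they have to be found in the camera images.
- wrench: Steel adjustable wrench, 200 mm long, 0.45 kg, lying flat. Origin: on the underside, at the centre of a 32 mm nut held snugly. z up; x out of the mouth (handle runs to -x); y from fixed to moving jaw. Head 16 mm thick, x -66 to +14 mm, y -32 to +34 mm (open jaw: to 44); fixed jaw face y = -16 mm, throat x = -20 mm. Handle x -66 to -184 mm, 24 mm wide, z 2 to 14 mm. Balance point about x = -50 mm.
- wrench_jaw: Moving jaw of the wrench; slides along the wrench's y only, driven by the worm. Origin on its gripping face, at the underside: its y in the wrench's frame + 16 mm is the opening, 40 to 46 mm at the start, 32 mm (y = 16 mm) when snug on the nut. Jaw 14 mm thick in y, x = -19 to +14 mm, 16 mm high.
- wrench_worm (a joint): Angle of the brass worm: ribbed roller, 22 mm diameter, 24 mm long, axis along the wrench's y, 7 mm proud of the head's top. Rolling its top towards the jaws (wrench +x) makes the angle grow (0 = jaw at y 27 mm) and closes the jaw 2.5 mm per rad; it stays where left. 4 N at the rim turns it: closed fingertips pressed on top with 10 to 15 N and drawn along roll it by friction (11 mm is 1 rad).
- worm_top (a point): Top of the worm, 23 mm above the wrench's underside, 38 mm behind its origin.
- handle_end (a point): Point on the middle of the handle, 150 mm behind the wrench's origin, 8 mm above its underside.
- fixture: Blue fixture plate 140 x 140 x 20 mm, fixed to the bench. Origin: on its underside, on the nut's axis, which is the centre of the plate. A yellow stripe 6 mm wide runs on its top from near the nut to the edge along its +x. The heap of loose-looking brackets to its left is solid and up to about 0.2 m high.
- nut (a joint): Turn in rad of the steel hex nut about its upright axis, clockwise from above positive; 0 = stripes in line; starts at -0.85 to -0.5; resists with about 0.2 N m. Nut 32 mm across flats, 37 across corners, 16 mm high on the plate's top; the stud's end stands 3 mm above it. The stripe is at the middle of a flat: the wrench fits with its handle 30, 90 or 150 degrees to either side of the stripe.
- nut_mark (a point): The stripe on the nut's top, 14 mm from its axis towards the middle of the marked flat.
- pliers: Pliers with red grips, bystander, origin at the centre of its underside.
- tape_blue: Roll of blue tape, bystander.
- cold_chisel: Dark cold chisel, bystander.

How it is judged:
By the outcome, as a careful person would: the job done as asked, in the order asked, and still so for the second after the job is handed in, with the robot touching nothing.
It also fails if it takes over 72 s, if anything falls off the work surface, if the arm or the gripper's body presses on something with over 40 N, if the wrist force passes 120 N, or if a joint passes its speed limit or range.

## Working session

There is one attempt and no reset: what is moved stays moved. The work goes in short steps, Python scripts to look and compute and a tool call to move; the robot and the scene stay as the last step left them, time stands still between calls to the robot, and variables do not carry over. Pictures are saved under pics/ and viewed, at most 10 in all, crops included, and the job is handed in when it is done.

```bash
ls; mkdir -p pics; python3 - <<'E'
from station import ctrl
import cv2,numpy as np
np.set_printoptions(precision=4,suppress=True)
for n in("side","top"):
    cv2.imwrite(f"pics/{n}0.png",ctrl.get_image(n)[:,:,::-1]); p=ctrl.camera_params(n); print(n,p)
o=ctrl.get_obs();print(o,ctrl.tcp_to_grasp)
E
```

```text
pics
station.py
side {'fx': 504.70225983000245, 'fy': 504.70225983000245, 'cx': 315.88570334863124, 'cy': 234.95749721783463, 'T': array([[-0.6951, -0.3947,  0.6008, -0.0443],
       [-0.7188,  0.3648, -0.5919,  0.6843],
       [ 0.0144, -0.8433, -0.5373,  0.629 ],
       [ 0.    ,  0.    ,  0.    ,  1.    ]])}
top {'fx': 495.02308379846875, 'fy': 495.02308379846875, 'cx': 317.3597307098375, 'cy': 240.60387695118322, 'T': array([[ 0.0252, -0.995 ,  0.0963,  0.4762],
       [-0.9996, -0.0263, -0.0104,  0.0449],
       [ 0.0128, -0.096 , -0.9953,  1.0812],
       [ 0.    ,  0.    ,  0.    ,  1.    ]])}
{'t': 0.1, 'q': array([-1.39  ,  0.0533,  1.6142,  0.    ,  1.476 , -0.119 ]), 'dq': array([ 0.0014,  0.0001, -0.0027,  0.0018,  0.0013, -0.003 ]), 'effort': array([  0.0008, -39.4905, -37.1361,  -0.    ,   0.004 ,  -0.    ]), 'tool_pos': array([ 0.1845, -0.5965,  0.2301]), 'tool_rot': array([-3.1045, -0.4688,  0.0001]), 'contact_force': array([ 0.9727, -0.6002, -0.6576]), 'wrist_torque': array([ 0.0128,  0.0135, -0.0115]), 'grip_force': 0.0, 'opening': 0.08539789142071931} 0.0187
```

View pics/top0.png

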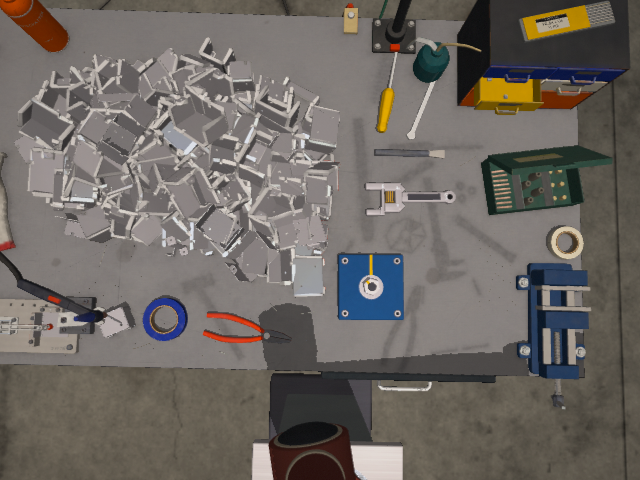

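View pics/side0.png

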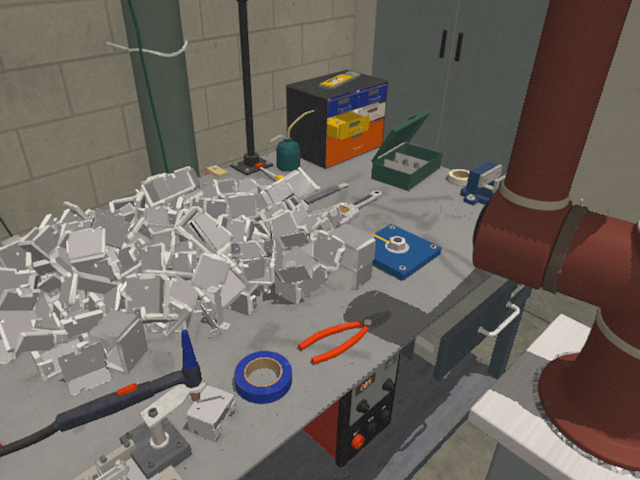

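The top view shows the wrench at about (365–455, 197) with its mouth to the left (+y), the plate at (370, 287) with its stripe going up (+x), and the brackets to the left. I'll zoom in next.

```bash
python3 - <<'E'
import cv2,numpy as np
t=cv2.imread("pics/top0.png");s=cv2.imread("pics/side0.png")
a=cv2.resize(t[165:325,330:470],None,fx=3.75,fy=3.75,interpolation=cv2.INTER_CUBIC)
b=cv2.resize(s[180:280,330:445],None,fx=2.4,fy=2.4,interpolation=cv2.INTER_CUBIC)
c=np.zeros((600,525+276,3),np.uint8);c[:a.shape[0],:525]=a;c[:240,525:]=b
cv2.imwrite("pics/z0.png",c[:,:800])
E
```

```text
(no output)
```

View pics/z0.png

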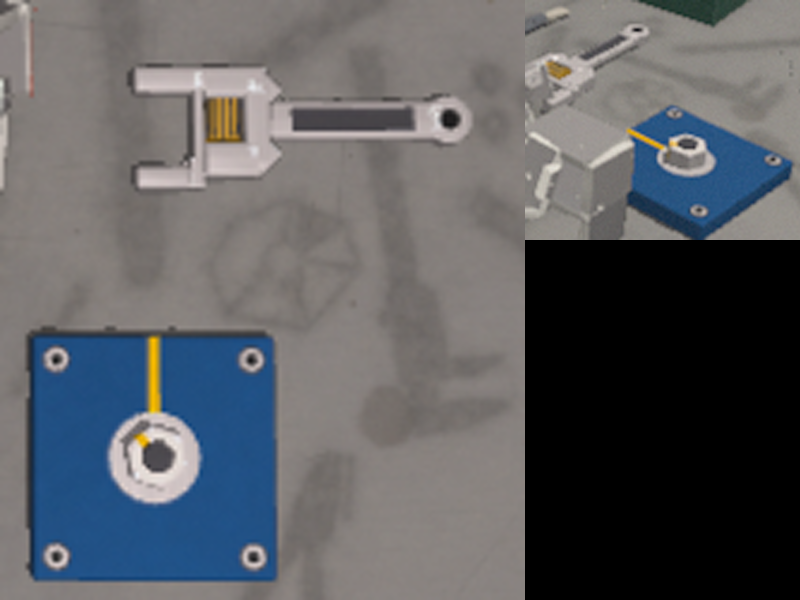

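The zoom shows the worm at crop (225,118), the handle hole at (450,120), and the moving jaw as the lower one. The nut stripe is upper-left of the nut centre at (155,457), about 35–40° counter-clockwise of the plate stripe. Next I'll measure these with masks in both views.

```bash
cat > h.py <<'E'
import numpy as np,cv2
from station import ctrl
np.set_printoptions(precision=4,suppress=True)
P={n:ctrl.camera_params(n) for n in("side","top")}
def ray(n,uv):
    p=P[n];d=p["T"][:3,:3]@np.array([(uv[0]-p["cx"])/p["fx"],(uv[1]-p["cy"])/p["fy"],1]);return p["T"][:3,3],d/np.linalg.norm(d)
def plane(n,uv,z):
    o,d=ray(n,uv);return o+d*(z-o[2])/d[2]
def tri(uvt,uvs):
    o1,d1=ray("top",uvt);o2,d2=ray("side",uvs)
    s=np.linalg.lstsq(np.c_[d1,-d2],o2-o1,rcond=None)[0];a=o1+d1*s[0];b=o2+d2*s[1]
    return (a+b)/2,np.linalg.norm(a-b)
def blobs(img,lo,hi,roi,amin=8):   # HSV range, roi x0,x1,y0,y1
    x0,x1,y0,y1=roi;h=cv2.cvtColor(img[y0:y1,x0:x1],cv2.COLOR_BGR2HSV)
    m=cv2.inRange(h,np.array(lo),np.array(hi));n,l,st,c=cv2.connectedComponentsWithStats(m)
    return [(c[i]+[x0,y0],st[i,4],(st[i,:4]+[x0,y0,0,0]),(l==i).astype(np.uint8)) for i in np.argsort(-st[:,4]) if i and st[i,4]>=amin]
E
python3 - <<'E'
from h import *
t=cv2.imread("pics/top0.png");s=cv2.imread("pics/side0.png")
for n,im,r in(("top",t,(355,465,175,225)),("side",s,(330,390,185,225))):
    for k,lo,hi in(("brass",(10,90,60),(28,255,255)),("dark",(0,0,0),(180,255,90)),("bright",(0,0,160),(180,40,255))):
        for b in blobs(im,lo,hi,r)[:4]: 
            pts=cv2.findNonZero(b[3]); print(n,k,b[0],b[1],b[2],cv2.minAreaRect(pts))
for n,im,r in(("top",t,(330,412,245,328)),("side",s,(340,445,220,280))):
    for k,lo,hi in(("blue",(95,120,40),(125,255,255)),("yel",(18,110,100),(32,255,255)),("dark",(0,0,0),(180,90,95)),("bright",(0,0,150),(180,40,255))):
        for b in blobs(im,lo,hi,r,3)[:6]:
            print(n,k,b[0],b[1],b[2],cv2.minAreaRect(cv2.findNonZero(b[3])) if k=="blue" else "")
E
```

```text
top brass [388.8673 196.6837] 98 [385 191  10  12] ((34.5, 21.5), (9.0, 11.0), 0.0)
top dark [423.027  196.4054] 185 [408 194  32   6] ((68.5, 21.5), (5.0, 31.0), 90.0)
top dark [449.6316 196.2105] 19 [448 194   5   5] ((95.0, 21.0), (4.0, 4.0), 0.0)
top dark [379.8889 199.3889] 18 [379 191   2  17] ((24.964603424072266, 24.030975341796875), (0.9977850317955017, 16.03108024597168), 3.814074993133545)
top dark [393.625 196.5  ] 16 [393 192   2  10] ((38.5, 21.5), (9.0, 1.0), 90.0)
top bright [399.4071 197.5562] 845 [366 183  90  32] ((55.5, 23.5), (31.0, 89.0), 90.0)
side brass [343.1591 208.8864] 44 [339 206  10   7] ((13.017241477966309, 24.20689582824707), (9.841852188110352, 5.199469566345215), 21.801410675048828)
side dark [362.2647 199.4412] 34 [354 195  17  10] ((32.19999694824219, 14.400001525878906), (1.7888543605804443, 17.888545989990234), 63.43495178222656)
side dark [334.6364 190.9091] 11 [330 189   9   5] ((3.999999523162842, 6.000000476837158), (1.313064694404602, 8.928838729858398), 66.80140686035156)
side bright [350.8563 207.2581] 341 [330 190  52  33] ((26.405170440
[... 1018 characters left out ...]
 46.15651321411133), 24.304548263549805)
side yel [379.5 237.5] 30 [372 234  16   8] 
side yel [391.2857 239.5714] 7 [390 239   4   2] 
side dark [380.2727 268.6061] 33 [372 260  21  16] 
side dark [397.3043 239.5652] 23 [394 238   7   4] 
side dark [396.4286 277.5714] 7 [394 276   6   4] 
side dark [369.25 277.5 ] 4 [368 276   3   4] 
side dark [371. 270.] 3 [371 269   1   3] 
side bright [354.0443 237.5033] 610 [340 224  36  33] 
side bright [434.0931 271.5784] 204 [423 260  22  20] 
side bright [397.9075 244.9306] 173 [385 236  24  17] 
side bright [342.8333 221.1111] 18 [340 220   8   4] 
side bright [354.5556 269.6667] 9 [353 268   4   4] 
side bright [411.5  231.25] 8 [408 230   8   4]
```

```bash
python3 - <<'E'
from h import *
print("worm",tri((389.3,196.6),(343.2,208.6)),"panel",tri((423.0,196.4),(362.3,199.4)))
print("stud",tri((372.0,286.9),(397.3,239.5)),"nut",tri((371.2,287.2),(397.9,243.0)))
for q in((344.6,313.1),(344.2,260.2),(397.3,313.2),(396.6,260.4)): print("bolt",plane("top",q,.021))
print("washer",plane("top",(371.19,287.43),.02),"stud@39",plane("top",(372,286.9),.039),"mark@36",plane("top",(367.64,282),.036))
print("plate stripe",plane("top",(371,254.5),.02),plane("top",(371,274),.02))
print("worm23",plane("top",(389.3,196.6),.022),"panel14",plane("top",(423.0,196.4),.014),"hole",plane("top",(449.63,196.2),.010))
t=cv2.imread("pics/top0.png");g=cv2.cvtColor(t,cv2.COLOR_BGR2GRAY)
for c in(370,374,400,444):print(c,g[180:218,c])
print(g[190,360:385],g[197,376:405],g[197,440:460])
print("xmouth",plane("top",(365.5,190),.016),"end",plane("top",(455.5,196.4),.014))
for r in (182.5,190.5,207.5,215):print(r,plane("top",(370,r),.016))
E
```

```text
worm (array([ 0.6792, -0.1206,  0.0189]), np.float64(0.0005926218967148625)) panel (array([ 0.6822, -0.1948,  0.0161]), np.float64(0.000602144909006498))
stud (array([ 0.483 , -0.0827,  0.0387]), np.float64(0.0013319625606037528)) nut (array([ 0.4816, -0.0826,  0.0304]), np.float64(0.0007017953630737876))
bolt [ 0.4257 -0.0278  0.021 ]
bolt [ 0.5381 -0.0247  0.021 ]
bolt [ 0.4283 -0.1399  0.021 ]
bolt [ 0.5406 -0.1373  0.021 ]
washer [ 0.4814 -0.0837  0.02  ] stud@39 [ 0.4825 -0.083   0.039 ] mark@36 [ 0.4925 -0.0741  0.036 ]
plate stripe [ 0.5519 -0.0822  0.02  ] [ 0.5101 -0.0828  0.02  ]
worm23 [ 0.6788 -0.1199  0.022 ] panel14 [ 0.6829 -0.1951  0.014 ] hole [ 0.6857 -0.2547  0.01  ]
370 [120 120  71 151 175 179 186 195 198 159 100 118 121 123 124 122 120 116
 117 116 119 116 116 117 117 116 114 111  70 111 169 181 193 205 188 112
 100 111]
374 [126 126  75 151 178 181 187 194 196 157 106 125 129 128 128 125 126 128
 128 127 127 123 125 124 125 122 123 122 120 118 168 179 187 198 187 110
 106 120]
400 [106 109 111 162 150 166 171 176 176 191 179 177 176 175 177 177 177 179
 179 177 179 179 179 179 179 180 179 181 192 196 173 124 127 128 129 128
 128 126]
444 [129 127 127 126 126 127 127 127 130 130 125  82 141 175 191 188 176 178
 181 184 184 161 104 124 127 130 129 129 130 128 129 130 129 130 127 128
 129 129]
[112 113 112 113 112 100  96  95  95  95 100 106 107 107 106 106 105 105
 106 103  90 113 177 173 128] [127 127 127 121  72 101 175 173 118  72 105 107 140 105 149  96 138  76
  79 132 179 181 180 177 179 168 170 182 182] [114 177 177 177 178 185 203 127  32  32  32  39  91 175 169 155 118 113
 109 108]
xmouth [ 0.6932 -0.0686  0.016 ] end [ 0.6848 -0.2665  0.014 ]
182.5 [ 0.7101 -0.0782  0.016 ]
190.5 [ 0.6923 -0.0784  0.016 ]
207.5 [ 0.6548 -0.079   0.016 ]
215 [ 0.6383 -0.0792  0.016 ]
```

```bash
cat >> h.py <<'E'
from scipy.spatial.transform import Rotation as Ro
def go(x,y,z,yawdeg):   # tool-axes shift/turn to reach world pose, tool down, x_t at yaw
    o=ctrl.get_obs();R=Ro.from_rotvec(o["tool_rot"])
    T=Ro.from_euler("z",yawdeg,degrees=True)*Ro.from_euler("x",180,degrees=True)
    print("d",R.inv().apply(np.array([x,y,z])-o["tool_pos"]),"r",(R.inv()*T).as_rotvec())
E
python3 - <<'E'
from h import *
go(.6816,-.1662,.23,92.9)
t=cv2.imread("pics/top0.png").astype(float)
roi=t[276:292,362:384]; w=np.clip(roi[:,:,2]-roi[:,:,0]-25,0,None)
ys,xs=np.mgrid[276:292,362:384];k=(ys>278)
w=w*k;c=(np.sum(w*xs)/w.sum(),np.sum(w*ys)/w.sum());p=plane("top",c,.036)[:2]
d=p-[.4829,-.0827];print(c,d,np.degrees(np.arctan2(d[1],d[0])),np.hypot(*d)); print(w.astype(int))
E
```

```text
d [ 0.602  -0.2644  0.0008] r [-0.0015 -0.0015 -1.3217]
(np.float64(367.4857673267327), np.float64(281.8539603960396)) [0.0099 0.009 ] 42.043814311378426 0.01339455298283791
[[  0   0   0   0   0   0   0   0   0   0   0   0   0   0   0   0   0   0
    0   0   0   0]
 [  0   0   0   0   0   0   0   0   0   0   0   0   0   0   0   0   0   0
    0   0   0   0]
 [  0   0   0   0   0   0   0   0   0   0   0   0   0   0   0   0   0   0
    0   0   0   0]
 [  0   0   0   0   0   0   0   0   0   0   0   0   0   0   0   0   0   0
    0   0   0   0]
 [  0   0   0   0   0  45  29   0   0   0   0   0   0   0   0   0   0   0
    0   0   0   0]
 [  0   0   0  13 149 204 140  29   0   0   0   0   0   0   0   0   0   0
    0   0   0   0]
 [  0   0   0   0  61 207 208 121   0   0   0   0   0   0   0   0   0   0
    0   0   0   0]
 [  0   0   0   0   5 111 201  56   0   0   0   0   0   0   0   0   0   0
    0   0   0   0]
 [  0   0   0   0   0   1  36   0   0   0   0   0   0   0   0   0   0   0
    0   0   0   0]
 [  0   0   0   0   0   0   0   0   0   0   0   0   0   0   0   0   0   0
    0   0   0   0]
 [  0   0   0   0   0   0   0   0   0   0   0   0   0   0   0   0   0   0
    0   0   0   0]
 [  0   0   0   0   0   0   0   0   0   0   0   0   0   0   0   0   0   0
    0   0   0   0]
 [  0   0   0   0   0   0   0   0   0   0   0   0   0   0   0   0   0   0
    0   0   0   0]
 [  0   0   0   0   0   0   0   0   0   0   0   0   0   0   0   0   0   0
    0   0   0   0]
 [  0   0   0   0   0   0   0   0   0   0   0   0   0   0   0   0   0   0
    0   0   0   0]
 [  0   0   0   0   0   0   0   0   0   0   0   0   0   0   0   0   0   0
    0   0   0   0]]
```

Units first: shifts go in shares of 0.75 m and turns go in shares of 90 degrees. So 0.602 m is 0.8027, -0.2644 m is -0.3525, -1.3217 rad is -0.8414.

>>> {"op": "pendant", "data": {
  "increments": "0.085 0.8027 -0.3525 0 0 0 -0.8414 | 0.085 0.8027 -0.3525 0 0 0 -0.8414 | 0.085 0.8027 -0.3525 0 0 0 -0.8414 | 0.085 0.8027 -0.3525 0 0 0 -0.8414 | 0.085 0.8027 -0.3525 0 0 0 -0.8414 | 0.085 0.8027 -0.3525 0 0 0 -0.8414 | 0.085 0.8027 -0.3525 0 0 0 -0.8414 | 0.06 0.8027 -0.3525 0 0 0 -0.8414 | 0.06 0.8027 -0.3525 0 0 0 -0.8414 | 0.06 0.8027 -0.3525 0 0 0 -0.8414 | 0.06 0.8027 -0.3525 0 0 0 -0.8414 | 0.06 0.8027 -0.3525 0 0 0 -0.8414 | 0.06 0.8027 -0.3525 0 0 0 -0.8414 | 0.06 0.8027 -0.3525 0 0 0 -0.8414 | 0.06 0.8027 -0.3525 0 0 0 -0.8414 | 0.06 0.8027 -0.3525 0 0 0 -0.8414 | 0.06 0.8027 -0.3525 0 0 0 -0.8414 | 0.06 0.8027 -0.3525 0 0 0 -0.8414",
  "clamp_n": 60
}}

```text
t: 1.6
tool_pos: [0.6822, -0.1651, 0.23]
tool_rot: [-2.16, -2.279, 0.002]
contact_force: [0.8, -0.1, 0.1]
opening: 0.0597
grip_force: 0.0
```

```bash
python3 -c "
from h import *
go(.6816,-.1662,.004,92.9)"
```

```text
d [-0.0012 -0.0002  0.226 ] r [-0.0019 -0.0004  0.0029]
```

To row units: 0.226 m is 0.3013, -0.001 m is -0.0013.

>>> {"op": "pendant", "data": {
  "increments": "0.06 -0.0013 0 0.3013 0 0 0 | 0.06 -0.0013 0 0.3013 0 0 0 | 0.06 -0.0013 0 0.3013 0 0 0 | 0.06 -0.0013 0 0.3013 0 0 0 | 0.06 -0.0013 0 0.3013 0 0 0 | 0.06 -0.0013 0 0.3013 0 0 0 | 0.06 -0.0013 0 0.3013 0 0 0 | 0.0 -0.0013 0 0.3013 0 0 0 | 0.0 -0.0013 0 0.3013 0 0 0 | 0.0 -0.0013 0 0.3013 0 0 0 | 0.0 -0.0013 0 0.3013 0 0 0 | 0.0 -0.0013 0 0.3013 0 0 0 | 0.0 -0.0013 0 0.3013 0 0 0",
  "clamp_n": 100
}}

```text
t: 2.68
tool_pos: [0.6834, -0.1688, 0.0092]
tool_rot: [2.161, 2.274, 0.001]
contact_force: [-2.7, -2.1, 7.3]
opening: 0.02
grip_force: 97.9
```

```bash
python3 -c "
from h import *
print(ctrl.get_obs())"
```

```text
{'t': 2.6833, 'q': array([-0.3475,  0.4374,  1.5524, -0.001 ,  1.1473, -0.3978]), 'dq': array([ 0.0001,  0.0008,  0.001 , -0.0022,  0.0004,  0.0008]), 'effort': array([  1.0984, -46.5609, -30.0582,   0.4351,  -0.6665,  -0.0301]), 'tool_pos': array([ 0.6834, -0.1688,  0.0092]), 'tool_rot': array([2.1613, 2.2739, 0.0015]), 'contact_force': array([-2.7221, -2.0734,  7.2962]), 'wrist_torque': array([-0.152 ,  0.4773, -0.0325]), 'grip_force': 97.92036378756166, 'opening': 0.019964112108461735}
```

```bash
python3 - <<'E'
from h import *
s=ctrl.get_image("side")[:,:,::-1];t=ctrl.get_image("top")[:,:,::-1]
a=cv2.resize(s[140:260,310:430],None,fx=4,fy=4,interpolation=3);b=cv2.resize(t[150:230,355:475],(320*1,213),interpolation=3)
c=np.zeros((480,800,3),np.uint8);c[:,:480]=a;c[:213,480:]=b
cv2.imwrite("pics/g1.png",c)
E
```

```text
(no output)
```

View pics/g1.png

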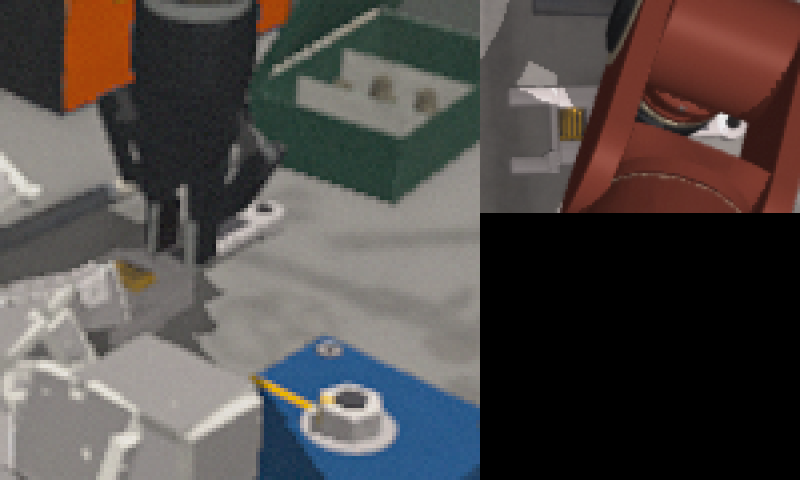

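The fingers straddle the handle just behind the head, and the jaws point left, undisturbed. I'll lift and check.

To row units: -0.09 m is -0.12, -0.05 m is -0.0667.

>>> {"op": "pendant", "data": {
  "increments": "0.0 0 0 -0.0267 0 0 0 | 0.0 0 0 -0.0667 0 0 0 | 0.0 0 0 -0.12 0 0 0 | 0.0 0 0 -0.12 0 0 0 | 0.0 0 0 -0.12 0 0 0 | 0.0 0 0 -0.12 0 0 0",
  "clamp_n": 100
}}

```text
t: 3.28
tool_pos: [0.681, -0.1675, 0.0948]
tool_rot: [-2.164, -2.277, 0.001]
contact_force: [1.0, 0.6, -5.3]
opening: 0.0199
grip_force: 98.7
```

```bash
python3 - <<'E'
from h import *
print(ctrl.get_obs()["wrist_torque"])
s=ctrl.get_image("side")[:,:,::-1];t=ctrl.get_image("top")[:,:,::-1]
a=cv2.resize(s[100:220,310:430],None,fx=4,fy=4,interpolation=3);b=cv2.resize(t[140:230,345:465],(320*1,240),interpolation=3)
c=np.zeros((480,800,3),np.uint8);c[:,:480]=a;c[:240,480:]=b
cv2.imwrite("pics/g2.png",c)
E
```

```text
[-0.1785  0.0154  0.0293]
```

View pics/g2.png

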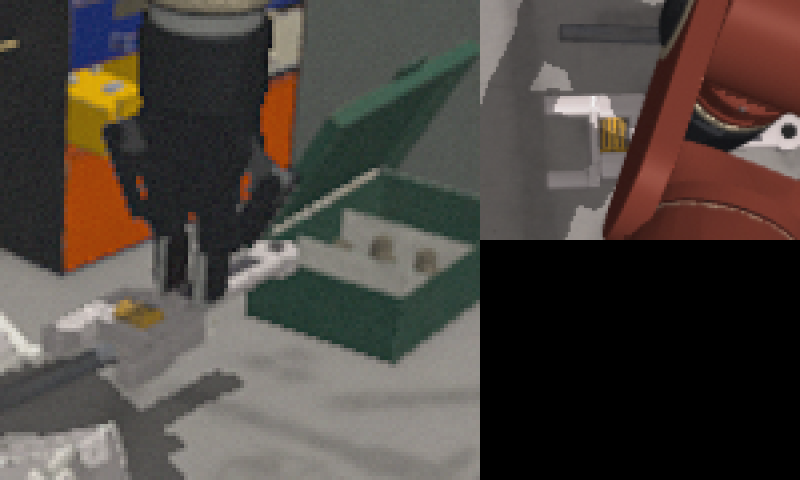

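Lifted: the wrench is held level-looking, with the load about 4.6 N. I'll triangulate the worm and the hole to get its pose in hand.

```bash
python3 - <<'E'
from h import *
s=ctrl.get_image("side")[:,:,::-1].copy();t=ctrl.get_image("top")[:,:,::-1].copy()
bt=blobs(t,(10,90,60),(28,255,255),(380,410,175,205))[0];bs=blobs(s,(10,90,60),(28,255,255),(330,362,165,195))[0]
print(bt[:3],bs[:3]); w,e=tri(bt[0],bs[0]);print("worm",w,e)
ht=blobs(t,(0,0,0),(180,255,90),(454,468,182,196),4);hs=blobs(s,(0,0,0),(180,255,110),(373,386,157,167),2)
print([x[:3] for x in ht],[x[:3] for x in hs]);h,e=tri(ht[0][0],hs[0][0]);print("hole",h,e)
o=ctrl.get_obs();print("tcp",o["tool_pos"]);d=w-h
for zz in(.105,.108): W=plane("top",bt[0],zz);print("worm on plane",W)
H=plane("top",ht[0][0],.095);d=W-H;print(H,"yaw",np.degrees(np.arctan2(d[1],d[0])),np.hypot(d[0],d[1]))
E
```

```text
(array([394.4914, 190.2241]), np.int32(116), array([389, 184,  11,  13])) (array([344.2881, 179.0678]), np.int32(59), array([339, 176,  12,   7]))
worm [ 0.6773 -0.1178  0.1007] 0.00046175864108850096
[(array([460.2963, 182.9259]), np.int32(27), array([454, 182,  14,   5])), (array([460., 189.]), np.int32(21), array([458, 187,   5,   5]))] [(array([378.7759, 159.1552]), np.int32(58), array([373, 157,  13,   7])), (array([373.5, 166. ]), np.int32(2), array([373, 166,   2,   1])), (array([384.5, 166. ]), np.int32(2), array([384, 166,   2,   1]))]
hole [ 0.6906 -0.2518  0.1076] 0.00912883714079694
tcp [ 0.68   -0.1671  0.0922]
worm on plane [ 0.6762 -0.1173  0.105 ]
worm on plane [ 0.6756 -0.1168  0.108 ]
[ 0.697  -0.2527  0.095 ] yaw 98.9590912840449 0.13763275039375394
```

```bash
python3 -c "
from h import *
print(tri((460,189),(379.2,161.5)))
go(.5440,-.1467,.09,132)"
```

```text
(array([ 0.682 , -0.2497,  0.1044]), np.float64(0.0012555591863016092))
d [ 0.0273 -0.1347  0.0029] r [-0.0037 -0.0033 -0.6823]
```

To row units: -0.1347 m is -0.1796, 0.0273 m is 0.0364, -0.682 rad is -0.4342.

>>> {"op": "pendant", "data": {
  "increments": "0.0 0.0364 -0.1796 0 0 0 -0.4342 | 0.0 0.0364 -0.1796 0 0 0 -0.4342 | 0.0 0.0364 -0.1796 0 0 0 -0.4342 | 0.0 0.0364 -0.1796 0 0 0 -0.4342 | 0.0 0.0364 -0.1796 0 0 0 -0.4342 | 0.0 0.0364 -0.1796 0 0 0 -0.4342 | 0.0 0.0364 -0.1796 0 0 0 -0.4342 | 0.0 0.0364 -0.1796 0 0 0 -0.4342 | 0.0 0.0364 -0.1796 0 0 0 -0.4342 | 0.0 0.0364 -0.1796 0 0 0 -0.4342",
  "clamp_n": 100
}}

```text
t: 4.32
tool_pos: [0.5458, -0.1472, 0.095]
tool_rot: [-1.279, -2.869, -0.0]
contact_force: [-0.4, 0.5, -5.0]
opening: 0.02
grip_force: 99.3
```

```bash
python3 - <<'E'
from h import *
s=ctrl.get_image("side")[:,:,::-1];t=ctrl.get_image("top")[:,:,::-1]
cv2.imwrite("pics/t3.png",t);cv2.imwrite("pics/s3.png",s)
a=cv2.resize(s[170:290,340:460],(400,400),interpolation=3);b=cv2.resize(t[220:340,330:450],(400,400),interpolation=3)
cv2.imwrite("pics/g3.png",np.hstack([a,b])); o=ctrl.get_obs();print(o["tool_pos"]);go(.5440,-.1467,.09,132)
E
```

```text
[ 0.5459 -0.1472  0.0951]
d [ 0.0017 -0.001   0.0051] r [-0.0001 -0.0003 -0.0008]
```

View pics/g3.png

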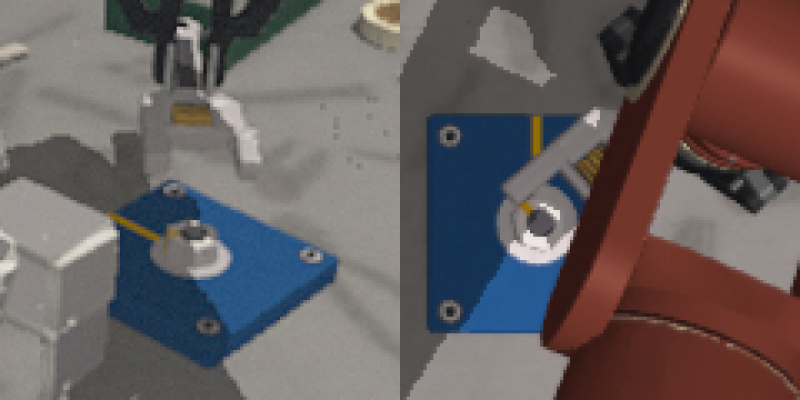

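```bash
python3 - <<'E'
from h import *
R=np.array([[-.669,-.743],[.743,-.669]])
for z in(.095,.10):
  I=plane("top",(366.6,280.9),z)[:2];O=plane("top",(360.9,275.5),z)[:2];print(z,"inner",I,"outer",O,"W from inner",I-R@[.014,-.016],"from outer",O-R@[.014,-.032])
t=cv2.imread("pics/t3.png");s=cv2.imread("pics/s3.png")
bs=blobs(s,(10,90,40),(28,255,255),(385,415,190,215))
bt=blobs(t,(10,90,40),(28,255,255),(376,395,258,285))
print([b[:3] for b in bt[:2]],[b[:3] for b in bs[:2]])
big=cv2.resize(t[250:300,350:400],(800,800),interpolation=3)[:600]
cv2.imwrite("pics/g4.png",big)
E
```

```text
0.095 inner [ 0.4938 -0.0652] outer [ 0.5042 -0.0537] W from inner [ 0.4912 -0.0863] from outer [ 0.4898 -0.0855]
0.1 inner [ 0.4937 -0.0647] outer [ 0.504  -0.0532] W from inner [ 0.4911 -0.0858] from outer [ 0.4896 -0.085 ]
[(array([387.08, 268.9 ]), np.int32(50), array([383, 264,   9,  12]))] [(array([397.1579, 204.1053]), np.int32(57), array([392, 202,  11,   6]))]
```

View pics/g4.png

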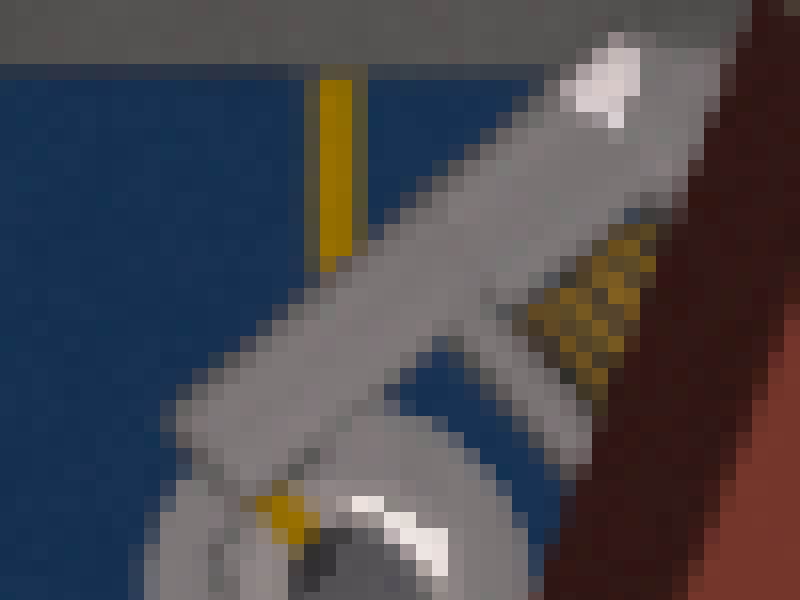

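```bash
python3 - <<'E'
from h import *
R=np.array([[-.669,-.743],[.743,-.669]]);tcp=np.array([.5459,-.1472])
for z,uv,p in((.098,(360.6,274.3),(.014,-.032)),(.098,(364.6,279.9),(.014,-.016)),(.1,(377.1,270.6),(-.02,-.016))):
  q=plane("top",uv,z)[:2];print(p,"W",q-R@p,"in tool-wrench axes", R.T@(q-tcp)-p)
print("nut now from stud", plane("top",(350+365/16-.5,250+585/16-.5),.039))
E
```

```text
(0.014, -0.032) W [ 0.492  -0.0846] in tool-wrench axes [ 0.0825 -0.0019]
(0.014, -0.016) W [ 0.4931 -0.082 ] in tool-wrench axes [ 0.0838 -0.0043]
(-0.02, -0.016) W [ 0.4893 -0.081 ] in tool-wrench axes [ 0.087  -0.0022]
nut now from stud [ 0.4843 -0.0837  0.039 ]
```

```bash
python3 -c "
from h import *
go(.5430,-.1457,.055,132)"
```

```text
d [ 0.0031 -0.0011  0.0401] r [-0.0001 -0.0003 -0.0008]
```

To row units: 0.05 m is 0.0667, 0.04 m is 0.0533.

>>> {"op": "pendant", "data": {
  "increments": "0.0 0.0041 -0.0015 0 0 0 0 | 0.0 0.0041 -0.0015 0.0267 0 0 0 | 0.0 0.0041 -0.0015 0.0533 0 0 0 | 0.0 0.0041 -0.0015 0.0533 0 0 0 | 0.0 0.0041 -0.0015 0.0667 0 0 0 | 0.0 0.0041 -0.0015 0.0667 0 0 0 | 0.0 0.0041 -0.0015 0.0667 0 0 0",
  "clamp_n": 100
}}

```text
t: 5.0
tool_pos: [0.5431, -0.1457, 0.0456]
tool_rot: [1.278, 2.87, 0.0]
contact_force: [1.1, 0.1, -5.2]
opening: 0.0197
grip_force: 99.3
```

```bash
python3 - <<'E'
from h import *
s=ctrl.get_image("side")[:,:,::-1];t=ctrl.get_image("top")[:,:,::-1]
a=cv2.resize(s[190:290,350:450],(400,400),interpolation=3);b=cv2.resize(t[240:320,340:420],(400,400),interpolation=3)
cv2.imwrite("pics/g5.png",np.hstack([a,b])); o=ctrl.get_obs();print(o["tool_pos"],o["contact_force"],o["wrist_torque"])
go(.5430,-.1457,.028,132)
E
```

```text
[ 0.5437 -0.146   0.0465] [-0.2982 -0.5158 -4.6661] [-0.1231 -0.1134  0.0766]
d [ 0.0008 -0.0003  0.0185] r [ 0.0009  0.0018 -0.0004]
```

View pics/g5.png

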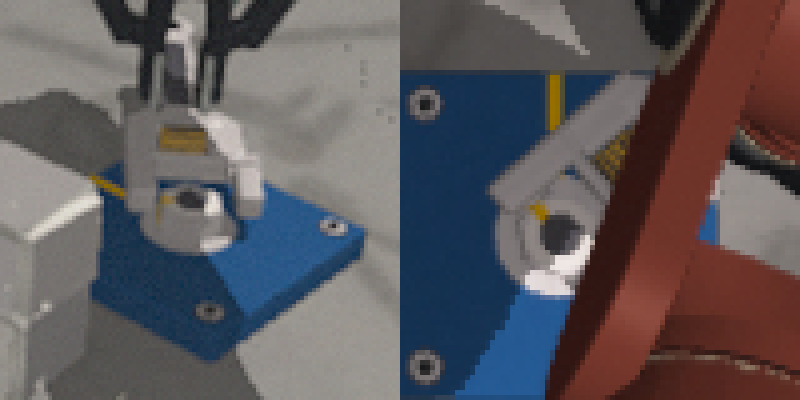

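The jaws straddle the nut: fixed jaw over the marked flat, moving jaw at the near side with a gap, no contact force. I'll lower it.

To row units: 0.02 m is 0.0267, 0.014 m is 0.0187.

>>> {"op": "pendant", "data": {
  "increments": "0.0 0.0011 -0.0004 0.0107 0 0 0 | 0.0 0.0011 -0.0004 0.0187 0 0 0 | 0.0 0.0011 -0.0004 0.0267 0 0 0 | 0.0 0.0011 -0.0004 0.0267 0 0 0 | 0.0 0.0011 -0.0004 0.0267 0 0 0 | 0.0 0.0011 -0.0004 0.0267 0 0 0",
  "clamp_n": 100
}}

```text
t: 5.6
tool_pos: [0.5429, -0.1458, 0.0282]
tool_rot: [-1.278, -2.87, 0.0]
contact_force: [-6.3, 0.7, 12.9]
opening: 0.0199
grip_force: 101.6
```

```bash
python3 -c "
from h import *
o=ctrl.get_obs();print(o['tool_pos'],o['contact_force'],o['wrist_torque'])"
```

```text
[ 0.5429 -0.1458  0.0282] [-6.2868  0.7105 12.8646] [0.4714 1.2739 0.0085]
```

To row units: -0.149 m is -0.1987, -0.134 m is -0.1787.

>>> {"op": "pendant", "data": {
  "increments": "0.05 0 0 0 0 0 0 | 0.05 0 0 0 0 0 0 | 0.05 0 0 0 0 0 0 | 0.05 0 0 0 0 0 0 | 0.05 0 0 -0.0533 0 0 0 | 0.05 0 0 -0.1067 0 0 0 | 0.05 -0.04 -0.0267 -0.1333 0 0 0 | 0.0 -0.1987 -0.1787 -0.1333 0 0 0 | 0.0 -0.1987 -0.1787 -0.1333 0 0 0 | 0.0 -0.1987 -0.1787 -0.1333 0 0 0 | 0.0 -0.1987 -0.1787 -0.1333 0 0 0 | 0.0 -0.1987 -0.1787 -0.1333 0 0 0 | 0.0 -0.1987 -0.1787 -0.1333 0 0 0",
  "clamp_n": 100
}}

```text
t: 6.68
tool_pos: [0.5417, -0.3476, 0.1249]
tool_rot: [-1.283, -2.867, -0.001]
contact_force: [1.3, 1.0, -0.5]
opening: -0.0001
grip_force: 0.0
```

```bash
python3 - <<'E'
from h import *
s=ctrl.get_image("side")[:,:,::-1];t=ctrl.get_image("top")[:,:,::-1]
cv2.imwrite("pics/t6.png",t);cv2.imwrite("pics/s6.png",s)
a=cv2.resize(s[190:290,350:450],(300,300),interpolation=3);b=cv2.resize(t[225:325,340:440],(500,500),interpolation=3)
c=np.zeros((500,800,3),np.uint8);c[:300,:300]=a;c[:,300:]=b
cv2.imwrite("pics/g6.png",c)
E
```

View pics/g6.png

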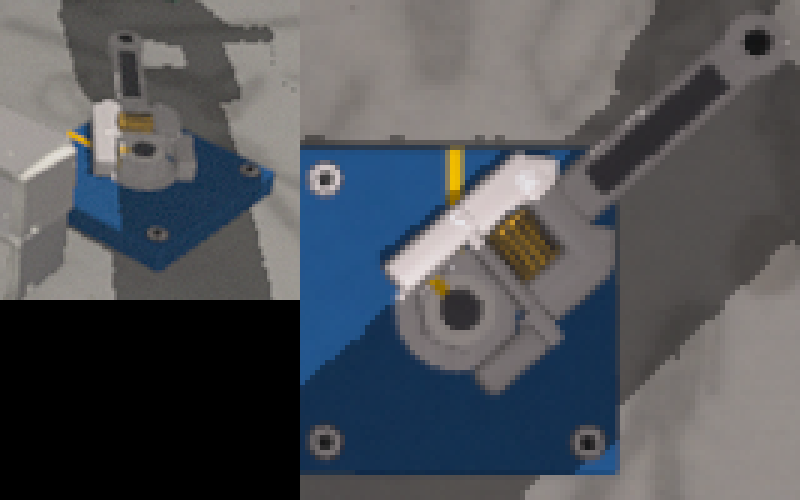

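The wrench lies flat round the nut (nut between the jaws, moving jaw with a gap at the lower right). Worm at crop (525,243), hole at (757,42). I'll measure these.

```bash
cat > m.py <<'E'
from h import *
import sys
def meas(t,s=None,roi=(370,440,225,300)):
    b=blobs(t,(10,80,40),(26,255,255),roi)
    b=[x for x in b if x[1]>40][0]
    d=blobs(t,(0,0,0),(180,120,75),(390,480,225,300),10)
    rect=cv2.minAreaRect(cv2.findNonZero(b[3]))
    print("worm px",b[0],b[1],rect[1]);W=plane("top",b[0],.0395)
    print("worm",W)
    for x in d[:4]: print("dark",x[0],x[1],x[2],plane("top",x[0],.033))
    return W
if __name__=="__main__":
    t=cv2.imread("pics/t6.png");s=cv2.imread("pics/s6.png");W=meas(t)
    print([x[:3] for x in blobs(s,(10,90,40),(26,255,255),(385,405,222,240))[:3]])
    n=blobs(t,(0,0,0),(180,120,75),(365,382,278,296),10);print([(x[0],x[1],plane("top",x[0],.039)) for x in n[:2]])
E
python3 m.py
```

```text
worm px [384.2364 273.5091] 110 (12.163504600524902, 9.34669303894043)
worm [ 0.5112 -0.1083  0.0395]
dark [440.5366 259.4049] 615 [427 238  35  44] [ 0.5444 -0.2288  0.033 ]
dark [410.8905 250.3905] 210 [397 238  29  26] [ 0.562  -0.1655  0.033 ]
dark [471.3826 230.    ] 149 [458 225  22  15] [ 0.6092 -0.295   0.033 ]
dark [414.7407 290.7654] 81 [408 285  16  15] [ 0.4767 -0.1743  0.033 ]
[(array([394.875 , 230.5357]), np.int32(56), array([389, 228,  12,   6]))]
[(array([371.5686, 286.4706]), np.int32(51), array([ 0.4834, -0.0821,  0.039 ]))]
```

```bash
python3 -c "
from h import *
print(tri((384.24,273.51),(394.9,230.5)))
go(.5165,-.1143,.055,131.6)"
```

```text
(array([ 0.5111, -0.1087,  0.0377]), np.float64(0.00028014557569930646))
d [0.1884 0.1353 0.07  ] r [ 0.0003 -0.0014  0.0066]
```

Units first: shifts go in shares of 0.75 m and turns go in shares of 90 degrees. So 0.1884 m is 0.2512, 0.1353 m is 0.1804, 0.0066 rad is 0.0042.

>>> {"op": "pendant", "data": {
  "increments": "0 0.2512 0.1804 0 0 0 0.0042 | 0 0.2512 0.1804 0 0 0 0.0042 | 0 0.2512 0.1804 0 0 0 0.0042 | 0 0.2512 0.1804 0 0 0 0.0042 | 0 0.2512 0.1804 0 0 0 0.0042 | 0 0.2512 0.1804 0 0 0 0.0042 | 0 0.2512 0.1804 0.04 0 0 0.0042 | 0 0.2512 0.1804 0.08 0 0 0.0042 | 0 0.2512 0.1804 0.0933 0 0 0.0042 | 0 0.2512 0.1804 0.0933 0 0 0.0042 | 0 0.2512 0.1804 0.0933 0 0 0.0042 | 0 0.2512 0.1804 0.0933 0 0 0.0042"
}}

```text
t: 7.78
tool_pos: [0.5179, -0.1154, 0.057]
tool_rot: [1.287, 2.863, 0.0]
contact_force: [-0.2, -0.2, 0.1]
opening: 0.0
grip_force: 0.0
```

```bash
python3 -c "
from h import *
go(.5165,-.1143,.043,131.6)"
```

```text
d [ 0.0018 -0.0003  0.014 ] r [0.0012 0.0022 0.0002]
```

To row units: 0.0145 m is 0.0193, 0.013 m is 0.0173.

>>> {"op": "pendant", "data": {
  "increments": "0 0.0013 0 0.0107 0 0 0 | 0 0.0013 0 0.0173 0 0 0 | 0 0.0013 0 0.0193 0 0 0 | 0 0.0013 0 0.0193 0 0 0 | 0 0.0013 0 0.0193 0 0 0"
}}

```text
t: 8.2
tool_pos: [0.5174, -0.1151, 0.0428]
tool_rot: [1.287, 2.863, 0.0]
contact_force: [-1.6, 0.3, 8.3]
opening: -0.0001
grip_force: 4.0
```

```bash
python3 -c "
from h import *
print(ctrl.get_obs()['tool_pos'])"
```

```text
[ 0.5174 -0.1151  0.0428]
```

To row units: 0.015 m is 0.02, 0.012 m is 0.016.

>>> {"op": "pendant", "data": {
  "increments": "0 0 0 0.0009 0 0 0 | 0 0.0053 0 0.0009 0 0 0 | 0 0.0107 0 0.0009 0 0 0 | 0 0.016 0 0.0009 0 0 0 | 0 0.02 0 0.0009 0 0 0 | 0 0.02 0 0.0009 0 0 0"
}}

```text
t: 8.7
tool_pos: [0.5084, -0.1051, 0.0428]
tool_rot: [1.285, 2.859, -0.002]
contact_force: [-0.4, -2.9, 6.7]
opening: 0.0001
grip_force: 3.5
```

```bash
python3 -c "
from h import *
print(ctrl.get_obs()['tool_pos'])"
```

```text
[ 0.5084 -0.1051  0.0428]
```

To row units: 0.004 m is 0.0053, 0.001 m is 0.0013.

>>> {"op": "pendant", "data": {
  "increments": "0 0 0 0.0013 0 0 0 | 0 0.0027 0 0.0013 0 0 0 | 0 0.0053 0 0.0013 0 0 0 | 0 0.0053 0 0.0013 0 0 0"
}}

```text
t: 9.03
tool_pos: [0.5062, -0.1024, 0.0424]
tool_rot: [1.285, 2.859, -0.003]
contact_force: [-1.2, -4.0, 10.1]
opening: 0.0001
grip_force: 4.9
```

>>> {"op": "pendant", "data": {
  "increments": "0 0 0 -0.0107 0 0 0 | 0 -0.0253 0 -0.0133 0 0 0 | 0 -0.0253 0 -0.0133 0 0 0 | 0 -0.0253 0 0 0 0 0 | 0 -0.0253 0 0.0013 0 0 0 | 0 -0.0253 0 0.0013 0 0 0"
}}

```text
t: 9.53
tool_pos: [0.5196, -0.1166, 0.0421]
tool_rot: [1.284, 2.858, -0.002]
contact_force: [1.0, -5.9, 16.7]
opening: -0.0002
grip_force: 8.4
```

To row units: 0.018 m is 0.024, 0.015 m is 0.02.

>>> {"op": "pendant", "data": {
  "increments": "0 0.0053 0 -0.0005 0 0 0 | 0 0.0107 0 -0.0005 0 0 0 | 0 0.016 0 -0.0005 0 0 0 | 0 0.02 0 -0.0005 0 0 0 | 0 0.024 0 -0.0005 0 0 0 | 0 0.024 0 -0.0005 0 0 0"
}}

```text
t: 10.03
tool_pos: [0.5074, -0.103, 0.0425]
tool_rot: [1.283, 2.857, -0.003]
contact_force: [-1.5, -4.1, 16.4]
opening: -0.0
grip_force: 8.1
```

>>> {"op": "pendant", "data": {
  "increments": "0 0 0 -0.04 0 0 0 | 0 -0.08 -0.0667 -0.1067 0 0 0 | 0 -0.1987 -0.1787 -0.1067 0 0 0 | 0 -0.1987 -0.1787 -0.1067 0 0 0 | 0 -0.1987 -0.1787 -0.1067 0 0 0 | 0 -0.1987 -0.1787 -0.1067 0 0 0 | 0 -0.1987 -0.1787 -0.1067 0 0 0 | 0 -0.1987 -0.1787 -0.1067 0 0 0"
}}

```text
t: 10.7
tool_pos: [0.5021, -0.3025, 0.1176]
tool_rot: [-1.292, -2.862, -0.001]
contact_force: [0.3, 1.0, -0.5]
opening: -0.0001
grip_force: 0.0
```

```bash
python3 - <<'E'
from m import *
t=ctrl.get_image("top")[:,:,::-1].copy();cv2.imwrite("pics/t7.png",t);meas(t)
# profile across jaws along wrench y, at x=+11 (beyond washer-free?) on z=.036
import numpy as np
def proj(p):
    c=P["top"];q=c["T"][:3,:3].T@(np.array(p)-c["T"][:3,3]);return q[0]/q[2]*c["fx"]+c["cx"],q[1]/q[2]*c["fy"]+c["cy"]
a=np.radians(131.6);X=np.array([np.cos(a),np.sin(a)]);Y=np.array([-X[1],X[0]])
for f in("t6","t7"):
    im=cv2.imread(f"pics/{f}.png")
    O=np.array([.5112,-.1083])+.038*X
    print(f)
    for x in(-.012,-.004,.004,.01):
        uv=np.float32([[proj([*(O+x*X+y*Y),.036]) for y in np.arange(.010,.05,.0015)]])
        v=cv2.remap(im,uv[:,:,0],uv[:,:,1],cv2.INTER_LINEAR)[0];print(x,v.max(1))
E
```

```text
worm px [384.1143 273.6857] 105 (12.020814895629883, 9.899494171142578)
worm [ 0.5108 -0.1081  0.0395]
dark [440.7748 260.3941] 675 [427 225  37  59] [ 0.5423 -0.2293  0.033 ]
dark [410.7895 250.1866] 209 [397 238  28  25] [ 0.5624 -0.1653  0.033 ]
dark [470.2936 229.789 ] 109 [457 225  22  13] [ 0.6095 -0.2926  0.033 ]
dark [415.75   290.9022] 92 [408 285  17  15] [ 0.4764 -0.1764  0.033 ]
t6
-0.012 [134 131 126 122 120 120 119 119 115 110  91  79  94 108 114 116 117 118
 119 112  96  81  79  79  79  79  79]
-0.004 [ 57  82 118 134 135 131 124 121 121 120 106  88  95 110 116 118 119 118
 116 108  92  82  79  79  79  79  79]
0.004 [ 57 102 134 137 136 130 125 122 120 120 110  97 101 111 118 120 119 117
 115 110  92  80  79  79  79  79  79]
0.01 [136 136 135 126 121 117 117 122 124 124 109  85  96 113 115 117 116 114
 112 101  90  81  78  79  79  78  78]
t7
-0.012 [135 132 127 123 119 112  98  96 106 116 117 118 120 119 114  96  79  78
  79  79  78  79  78  79  80  80  80]
-0.004 [ 58  82 118 135 135 129 112 104 109 116 119 120 120 118 111  96  85  79
  79  79  80  80  80  79  80  80  81]
0.004 [ 58 103 134 138 137 130 120 108 111 119 121 120 118 118 112  96  84  79
  79  79  79  79  79  80  80  79  79]
0.01 [137 137 137 127 122 113  98  94 105 117 117 118 115 116 111  97  84  79
  79  79  80  80  79  80  80  79  79]
```

```bash
python3 -c "
from h import *
go(.5436,-.1445,.031,132)"
```

```text
d [0.0892 0.1348 0.0863] r [ 0.0002 -0.0029 -0.0084]
```

To row units: 0.1348 m is 0.1797, 0.0892 m is 0.1189, -0.0084 rad is -0.0053.

>>> {"op": "pendant", "data": {
  "increments": "0.06 0.1189 0.1797 0 0 0 -0.0053 | 0.06 0.1189 0.1797 0 0 0 -0.0053 | 0.06 0.1189 0.1797 0 0 0 -0.0053 | 0.06 0.1189 0.1797 0 0 0 -0.0053 | 0.06 0.1189 0.1797 0.0133 0 0 -0.0053 | 0.06 0.1189 0.1797 0.0667 0 0 -0.0053 | 0.06 0.1189 0.1797 0.1147 0 0 -0.0053 | 0.06 0.1189 0.1797 0.1147 0 0 -0.0053 | 0.06 0.1189 0.1797 0.1147 0 0 -0.0053 | 0 0.1189 0.1797 0.1147 0 0 -0.0053 | 0 0.1189 0.1797 0.1147 0 0 -0.0053 | 0 0.1189 0.1797 0.1147 0 0 -0.0053 | 0 0.1189 0.1797 0.1147 0 0 -0.0053 | 0 0.1189 0.1797 0.1147 0 0 -0.0053",
  "clamp_n": 25
}}

```text
t: 11.92
tool_pos: [0.5453, -0.1457, 0.034]
tool_rot: [1.275, 2.868, 0.0]
contact_force: [0.4, -0.6, 2.3]
opening: 0.0006
grip_force: 1.1
```

```bash
python3 -c "
from h import *
o=ctrl.get_obs();print(o['wrist_torque']);go(.5436,-.1445,.031,132)"
```

```text
[-0.015   0.0265  0.0007]
d [ 0.002  -0.0005  0.003 ] r [0.0011 0.0023 0.0012]
```

To row units: -0.02 m is -0.0267, -0.01 m is -0.0133.

>>> {"op": "pendant", "data": {
  "increments": "0.06 0.0013 0 -0.0267 0 0 0 | 0.06 0.0013 0 -0.0267 0 0 0 | 0.06 0.0013 0 -0.0267 0 0 0 | 0.06 0.0013 0 -0.0133 0 0 0 | 0.06 0.0013 0 0.0133 0 0 0 | 0.06 0.0013 0 0.0133 0 0 0 | 0.06 0.0013 0 0.0133 0 0 0 | 0.0 0.0013 0 0.0133 0 0 0 | 0.0 0.0013 0 0.0133 0 0 0 | 0.0 0.0013 0 0.0133 0 0 0 | 0.0 0.0013 0 0.0133 0 0 0 | 0.0 0.0013 0 0.0133 0 0 0",
  "clamp_n": 25
}}

```text
t: 12.92
tool_pos: [0.5442, -0.1449, 0.0234]
tool_rot: [1.274, 2.87, -0.001]
contact_force: [-1.3, -1.8, 2.9]
opening: 0.0231
grip_force: 27.6
```

```bash
python3 -c "
from h import *
o=ctrl.get_obs();print(o['wrist_torque']);go(.5436,-.1445,.024,132)"
```

```text
[-0.201   0.2085  0.2414]
d [ 0.0007 -0.0002 -0.0006] r [-0.      0.0015  0.0021]
```

To row units: -0.0025 m is -0.0033, -0.002 m is -0.0027.

>>> {"op": "pendant", "data": {
  "increments": "0.0 0 -0.0013 0 0 0 0 | 0.0 0 -0.0027 0 0 0 0 | 0.0 0 -0.0033 0 0 0 0 | 0.0 0 -0.0033 0 0 0 0",
  "clamp_n": 25
}}

```text
t: 13.25
tool_pos: [0.5431, -0.1459, 0.0234]
tool_rot: [1.276, 2.868, 0.003]
contact_force: [4.5, 2.8, 3.1]
opening: 0.023
grip_force: 27.3
```

```bash
python3 -c "
from h import *
o=ctrl.get_obs();print(o['wrist_torque'],o['tool_pos'])"
```

```text
[ 0.4644 -0.5809 -0.1022] [ 0.5431 -0.1459  0.0234]
```

To row units: -0.149 m is -0.1987, -0.134 m is -0.1787.

>>> {"op": "pendant", "data": {
  "increments": "0.05 0 0 0 0 0 0 | 0.05 0 0 0 0 0 0 | 0.05 0 0 0 0 0 0 | 0.05 0 0 -0.0533 0 0 0 | 0.05 0 0 -0.1067 0 0 0 | 0.0 -0.04 -0.0267 -0.1333 0 0 0 | 0.0 -0.1987 -0.1787 -0.1333 0 0 0 | 0.0 -0.1987 -0.1787 -0.1333 0 0 0 | 0.0 -0.1987 -0.1787 -0.1333 0 0 0 | 0.0 -0.1987 -0.1787 -0.1333 0 0 0 | 0.0 -0.1987 -0.1787 -0.1333 0 0 0"
}}

```text
t: 14.17
tool_pos: [0.5408, -0.3529, 0.1222]
tool_rot: [1.284, 2.867, -0.005]
contact_force: [-0.7, 0.2, -0.6]
opening: -0.0002
grip_force: 0.0
```

```bash
cat >> m.py <<'E'
def proj(p):
    c=P["top"];q=c["T"][:3,:3].T@(np.array(p)-c["T"][:3,3]);return q[0]/q[2]*c["fx"]+c["cx"],q[1]/q[2]*c["fy"]+c["cy"]
def prof(f,W,yaw,rng=(-.05,.05)):
    a=np.radians(yaw);X=np.array([np.cos(a),np.sin(a)]);Y=np.array([-X[1],X[0]]);im=cv2.imread(f"pics/{f}.png");O=np.array(W[:2])+.038*X
    for x in(-.012,.004,.01):
        uv=np.float32([[proj([*(O+x*X+y*Y),.036]) for y in np.arange(*rng,.0015)]])
        print(x,cv2.remap(im,uv[:,:,0],uv[:,:,1],cv2.INTER_LINEAR)[0].max(1))
def mark(f,N=(.4829,-.0827)):
    t=cv2.imread(f"pics/{f}.png").astype(float);r=t[278:300,360:384];w=np.clip(r[:,:,2]-r[:,:,0]-25,0,None);ys,xs=np.mgrid[278:300,360:384]
    c=((w*xs).sum()/w.sum(),(w*ys).sum()/w.sum());d=plane("top",c,.036)[:2]-N;print("mark",c,np.degrees(np.arctan2(d[1],d[0])),np.hypot(*d))
E
python3 - <<'E'
from m import *
t=ctrl.get_image("top")[:,:,::-1].copy();cv2.imwrite("pics/t8.png",t);W=meas(t)
mark("top0");mark("t7");mark("t8")
prof("t7",[.5108,-.1081],132,(.012,.045));prof("t8",[.5108,-.1081],132,(.012,.045))
E
```

```text
worm px [384.3119 274.    ] 109 (12.020814895629883, 9.899494171142578)
worm [ 0.5102 -0.1085  0.0395]
dark [440.6781 259.7265] 702 [426 236  38  47] [ 0.5437 -0.2291  0.033 ]
dark [410.8564 250.3366] 202 [397 238  28  26] [ 0.5621 -0.1655  0.033 ]
dark [471.4863 230.1301] 146 [458 225  22  15] [ 0.6089 -0.2952  0.033 ]
dark [415.2155 291.569 ] 116 [408 285  17  15] [ 0.475  -0.1753  0.033 ]
mark (np.float64(367.4857673267327), np.float64(281.8539603960396)) 42.043814311378426 0.01339455298283791
mark (np.float64(367.4920634920635), np.float64(281.7142857142857)) 41.18845402070033 0.013608285019914235
mark (np.float64(367.5043415340087), np.float64(281.63892908827785)) 40.677465542711914 0.013712972762668236
-0.012 [131 126 121 117 105  96 102 112 117 118 119 120 117 105  85  78  79  79
  78  79  79  79]
0.004 [134 137 138 133 124 111 109 117 120 121 119 118 115 102  87  80  79  79
  79  79  78  79]
0.01 [137 127 120 117 103  94 100 112 116 116 115 114 112 104  88  79  79  79
  80  80  79  79]
-0.012 [129 125 120 116 105  90  93 106 112 115 117 118 117 108  93  82  78  78
  78  78  79  79]
0.004 [133 136 137 132 121 103 101 110 117 120 119 117 115 112  97  83  79  79
  79  78  78  79]
0.01 [135 125 119 117 107  91  89 106 114 116 116 114 112 109  94  82  79  78
  79  79  78  78]
```

```bash
python3 -c "
from h import *
go(.5162,-.1152,.053,132)"
```

```text
d [0.1913 0.1379 0.0688] r [-0.001  -0.0008 -0.0032]
```

To row units: 0.1913 m is 0.2551, 0.1379 m is 0.1839.

>>> {"op": "pendant", "data": {
  "increments": "0 0.2551 0.1839 0 0 0 0 | 0 0.2551 0.1839 0 0 0 0 | 0 0.2551 0.1839 0 0 0 0 | 0 0.2551 0.1839 0 0 0 0 | 0 0.2551 0.1839 0 0 0 0 | 0 0.2551 0.1839 0 0 0 0 | 0 0.2551 0.1839 0.04 0 0 0 | 0 0.2551 0.1839 0.08 0 0 0 | 0 0.2551 0.1839 0.092 0 0 0 | 0 0.2551 0.1839 0.092 0 0 0 | 0 0.2551 0.1839 0.0987 0 0 0 | 0 0.2551 0.1839 0.104 0 0 0 | 0 0.2551 0.1839 0.1047 0 0 0 | 0 0.2551 0.1839 0.1047 0 0 0 | 0 0.2551 0.1839 0.1047 0 0 0"
}}

```text
t: 15.47
tool_pos: [0.5171, -0.1125, 0.045]
tool_rot: [1.276, 2.869, 0.0]
contact_force: [0.3, 0.8, -0.1]
opening: -0.0002
grip_force: 0.0
```

To row units: 0.0032 m is 0.0043, 0.0025 m is 0.0033.

>>> {"op": "pendant", "data": {
  "increments": "0 -0.0013 -0.0027 0.0013 0 0 0 | 0 -0.0013 -0.0027 0.0033 0 0 0 | 0 -0.0013 -0.0027 0.0043 0 0 0 | 0 -0.0013 -0.0027 0.0043 0 0 0"
}}

```text
t: 15.8
tool_pos: [0.5164, -0.1149, 0.0428]
tool_rot: [1.275, 2.87, -0.001]
contact_force: [-3.4, -0.3, 8.4]
opening: -0.0001
grip_force: 4.5
```

To row units: 0.012 m is 0.016, 0.008 m is 0.0107.

>>> {"op": "pendant", "data": {
  "increments": "0 0.0053 0 0.0004 0 0 0 | 0 0.0107 0 0.0004 0 0 0 | 0 0.016 0 0.0004 0 0 0 | 0 0.016 0 0.0004 0 0 0"
}}

```text
t: 16.13
tool_pos: [0.5095, -0.1067, 0.0429]
tool_rot: [1.273, 2.866, -0.002]
contact_force: [0.2, -4.6, 6.9]
opening: 0.0002
grip_force: 3.4
```

To row units: 0.007 m is 0.0093, 0.006 m is 0.008.

>>> {"op": "pendant", "data": {
  "increments": "0 0.004 0 0.0011 0 0 0 | 0 0.008 0 0.0011 0 0 0 | 0 0.0093 0 0.0011 0 0 0 | 0 0.0093 0 0.0011 0 0 0"
}}

```text
t: 16.47
tool_pos: [0.5056, -0.102, 0.0426]
tool_rot: [1.272, 2.864, -0.002]
contact_force: [1.2, -4.2, 7.9]
opening: -0.0
grip_force: 3.6
```

>>> {"op": "pendant", "data": {
  "increments": "0 0 0 -0.0107 0 0 0 | 0 -0.0267 0 -0.0133 0 0 0 | 0 -0.0267 0 -0.0133 0 0 0 | 0 -0.0267 0 -0.0027 0 0 0 | 0 -0.024 0 0 0 0 0 | 0 -0.0187 0 0 0 0 0 | 0 -0.0133 0 0 0 0 0 | 0 -0.008 0 0 0 0 0 | 0 -0.004 0 0 0 0 0 | 0 -0.004 0 0 0 0 0"
}}

```text
t: 17.3
tool_pos: [0.5083, -0.1039, 0.0427]
tool_rot: [1.271, 2.862, -0.002]
contact_force: [4.1, -5.4, 9.4]
opening: -0.0003
grip_force: 4.6
```

To row units: -0.149 m is -0.1987, -0.134 m is -0.1787.

>>> {"op": "pendant", "data": {
  "increments": "0 0 0 -0.04 0 0 0 | 0 -0.08 -0.0667 -0.1067 0 0 0 | 0 -0.1987 -0.1787 -0.1067 0 0 0 | 0 -0.1987 -0.1787 -0.1067 0 0 0 | 0 -0.1987 -0.1787 -0.1067 0 0 0 | 0 -0.1987 -0.1787 -0.1067 0 0 0 | 0 -0.1987 -0.1787 -0.1067 0 0 0 | 0 -0.1987 -0.1787 -0.1067 0 0 0"
}}

```text
t: 17.97
tool_pos: [0.5045, -0.3035, 0.1188]
tool_rot: [-1.28, -2.867, -0.002]
contact_force: [-0.4, 0.2, -1.1]
opening: 0.0004
grip_force: 0.0
```

```bash
python3 - <<'E'
from m import *
t=ctrl.get_image("top")[:,:,::-1].copy();cv2.imwrite("pics/t9.png",t);W=meas(t)
mark("t9")
prof("t8",[.5108,-.1081],132,(-.04,.045));prof("t9",[.5108,-.1081],132,(-.04,.045))
E
```

```text
worm px [384.3694 274.2252] 111 (12.020814895629883, 9.192387580871582)
worm [ 0.5097 -0.1086  0.0395]
dark [440.6588 259.8183] 677 [427 225  37  59] [ 0.5435 -0.2291  0.033 ]
dark [409.9662 249.5894] 207 [397 237  27  27] [ 0.5636 -0.1635  0.033 ]
dark [470.9048 229.6032] 126 [458 225  22  13] [ 0.61  -0.294  0.033]
dark [415.2105 290.7237] 76 [408 285  16  15] [ 0.4768 -0.1753  0.033 ]
mark (np.float64(368.0074779061863), np.float64(281.6702923181509)) 37.240048433988925 0.013014414360509674
-0.012 [136 137 136 133 107  81  97 145 190 209 212 215 219 222 225 218 200 196
 165 139 131 123 125 131 133 134 134 135 135 135 135 134 135 134 132 128
 123 119 115 100  86  98 109 113 116 117 118 116 102  88  80  77  78  78
  78  79  79]
0.004 [137 138 130  99  83  78  93 142 190 210 214 216 221 225 229 221 195 152
 162 206 220 169 139 122  89  63  55  48  49  49  48  49  50  64 109 134
 137 136 129 116  98 103 113 118 120 118 117 115 109  92  80  79 
[... 276 characters left out ...]
139 138 134 108  82  98 150 192 210 214 217 220 223 225 219 190
 150 137 140 127 127 132 134 135 136 136 137 137 137 135 136 135 134 129
 124 118 107  99 103 109 114 117 119 120 119 109  93  82  79  78  79  79
  79  80  80]
0.004 [139 139 139 139 129  98  82  84 125 179 206 215 218 221 225 229 231 209
 181 212 227 183 150 128  91  64  56  49  50  50  50  48  50  64 110 135
 139 137 130 119 106 110 119 121 120 118 117 112  98  86  81  80  80  80
  80  80  79]
0.01 [138 138 138 139 135 109  83  81 112 174 204 215 217 220 224 229 232 213
 161 143 165 152 128 136 137 139 137 136 134 135 135 137 137 138 137 134
 124 120 114 100  87 100 115 115 117 115 113 110  95  79  78  78  79  79
  80  80  80]
```

```bash
python3 - <<'E'
from m import *
def edges(f,W,yaw):
    a=np.radians(yaw);X=np.array([np.cos(a),np.sin(a)]);Y=np.array([-X[1],X[0]]);im=cv2.GaussianBlur(cv2.imread(f"pics/{f}.png"),(3,3),0);O=np.array(W)+.038*X
    ys=np.arange(-.045,.055,.0005);r=[]
    for x in(-.006,-.002,.002,.006,.010):
        uv=np.float32([[proj([*(O+x*X+y*Y),.036]) for y in ys]])
        v=cv2.remap(im,uv[:,:,0],uv[:,:,1],cv2.INTER_LINEAR)[0].astype(float)[:,2] # red: blue plate is dark
        k=v>70; i0=np.argmax(k&(ys>-.04));
        i1=len(k)-1-np.argmax(k[::-1]); r.append((ys[i0],ys[i1],ys[i1]-ys[i0]))
    print(f,np.array(r).round(4).tolist())
edges("t6",[.5112,-.1083],131.6);edges("t7",[.5108,-.1081],132);edges("t8",[.5102,-.1085],132.3);edges("t9",[.5097,-.1086],134.4)
for f in("t8","t9"):
    t=cv2.imread(f"pics/{f}.png").astype(int);r=t[278:288,362:374];print(np.clip(r[:,:,2]-r[:,:,0],0,None))
    d=blobs(t.astype(np.uint8),(0,0,0),(180,120,75),(390,425,230,275),10)[0];c=d[3];q=cv2.findNonZero(c).reshape(-1,2)+[390,230]
    p=np.array([plane("top",x,.033)[:2] for x in q]);u=np.linalg.svd(p-p.mean(0),full_matrices=False)[2][0];print(f,"panel yaw",np.degrees(np.arctan2(u[1],u[0]))%180,p.mean(0))
    h=blobs(t.astype(np.uint8),(0,0,0),(180,120,75),(424,438,226,240),6);print([(x[0],x[1],plane("top",x[0],.03)[:2]) for x in h[:2]])
E
```

```text
t6 [[-0.0325, 0.04, 0.0725], [-0.032, 0.04, 0.072], [-0.032, 0.04, 0.072], [-0.032, 0.04, 0.072], [-0.032, 0.04, 0.072]]
t7 [[-0.032, 0.0325, 0.0645], [-0.032, 0.0325, 0.0645], [-0.0325, 0.0325, 0.065], [-0.032, 0.0325, 0.0645], [-0.032, 0.032, 0.064]]
t8 [[-0.0325, 0.0325, 0.065], [-0.032, 0.0325, 0.0645], [-0.032, 0.0325, 0.0645], [-0.032, 0.0325, 0.0645], [-0.032, 0.032, 0.064]]
t9 [[-0.0325, 0.03, 0.0625], [-0.0325, 0.03, 0.0625], [-0.032, 0.0295, 0.0615], [-0.032, 0.0295, 0.0615], [-0.032, 0.0295, 0.0615]]
[[ 12  12   9  10   9  13   9   5   3   6   6   7]
 [ 11   9   8   9  13   7   7   7   0   6   5   6]
 [  9   8   9  12  17  73  55  13   6  10   9   9]
 [  8   9  14  39 186 237 189  32  10  10  10   9]
 [ 10  11   7  22  86 235 159  95  10   8   9   8]
 [ 12   5   7  14  22 102 139  71   3   0   3   2]
 [ 12   7  13  13  11  18  44   6   0   0   0   0]
 [  6   6  10   9  11   9   6   0   0   0   0   0]
 [  5   4   7   8  10   9   0   0   0   0   0   0]
 [  5   5   5   9   9  10   1   0   0   0   0   0]]
t8 panel yaw 133.33136585397858 [ 0.5621 -0.1655]
[(array([430.5556, 232.7037]), np.int32(27), array([ 0.6013, -0.2081])), (array([436., 238.]), np.int32(10), array([ 0.5902, -0.2198]))]
[[ 14  13  12  10   9   9  13   8   9   7   7   7]
 [ 13  10  10   9   8  13   8   9   3   0   6   6]
 [ 11   8   9   9  18  64  55  11  10   8   9   9]
 [  9   9   8  20 124 238 169  58  11  10  10  10]
 [  8   8  12  21  84 241 237  91   9   8   8   9]
 [ 10  15   9   5  26 130 156  70   2   0   1   1]
 [ 13   9  10   1  13  31  45   6   0   0   0   0]
 [  7   7  10   6  11  10   6   0   0   0   0   0]
 [  5   5   6   8  11  10   0   0   0   0   0   0]
 [  5   5   5  10  11   9   1   0   0   0   0   0]]
t9 panel yaw 134.56325835494366 [ 0.5637 -0.1636]
[(array([435.7556, 232.5333]), np.int32(45), array([ 0.602 , -0.2193])), (array([429.04, 231.4 ]), np.int32(25), array([ 0.6041, -0.2048]))]
```

The opening measures 32 mm (total span 72 → 62 mm), so the jaw is snug. The nut stripe is unchanged and the wrench sits on the nut axis at yaw 134.5°. Next I'll grip the handle 115 mm behind the nut and turn.

```bash
python3 -c "
from h import *
go(.5637,-.1645,.023,134.5)"
```

```text
d [0.062  0.1361 0.0954] r [ 0.0003 -0.0033 -0.0435]
```

To row units: 0.1361 m is 0.1815, 0.062 m is 0.0827, -0.0435 rad is -0.0277.

>>> {"op": "pendant", "data": {
  "increments": "0.05 0.0827 0.1815 0 0 0 -0.0277 | 0.05 0.0827 0.1815 0 0 0 -0.0277 | 0.05 0.0827 0.1815 0 0 0 -0.0277 | 0.05 0.0827 0.1815 0 0 0 -0.0277 | 0.05 0.0827 0.1815 0.0267 0 0 -0.0277 | 0.05 0.0827 0.1815 0.0667 0 0 -0.0277 | 0.05 0.0827 0.1815 0.08 0 0 -0.0277 | 0.05 0.0827 0.1815 0.08 0 0 -0.0277 | 0.05 0.0827 0.1815 0.08 0 0 -0.0277 | 0.05 0.0827 0.1815 0.08 0 0 -0.0277"
}}

```text
t: 18.85
tool_pos: [0.5652, -0.1654, 0.0608]
tool_rot: [1.212, 2.897, 0.0]
contact_force: [0.3, 0.3, 0.4]
opening: 0.0501
grip_force: 0.0
```

```bash
python3 -c "
from h import *
go(.5637,-.1645,.023,134.5)"
```

```text
d [ 0.0017 -0.0005  0.0378] r [0.0006 0.0011 0.0015]
```

To row units: 0.037 m is 0.0493, 0.02 m is 0.0267.

>>> {"op": "pendant", "data": {
  "increments": "0.05 0.0023 -0.0007 0.0267 0 0 0 | 0.05 0.0023 -0.0007 0.0493 0 0 0 | 0.05 0.0023 -0.0007 0.0493 0 0 0 | 0.05 0.0023 -0.0007 0.0493 0 0 0 | 0 0.0023 -0.0007 0.0493 0 0 0 | 0 0.0023 -0.0007 0.0493 0 0 0 | 0 0.0023 -0.0007 0.0493 0 0 0 | 0 0.0023 -0.0007 0.0493 0 0 0 | 0 0.0023 -0.0007 0.0493 0 0 0",
  "clamp_n": 25
}}

```text
t: 19.6
tool_pos: [0.5645, -0.1653, 0.0248]
tool_rot: [1.212, 2.895, -0.001]
contact_force: [-0.8, -1.1, 5.7]
opening: 0.0228
grip_force: 26.9
```

```bash
python3 -c "
from h import *
o=ctrl.get_obs();print(o['wrist_torque']);go(.5637,-.1645,.023,134.5)"
```

```text
[-0.0812  0.2918  0.0902]
d [0.0011 0.0001 0.0018] r [0.0006 0.0029 0.0016]
```

To row units: -0.0343 m is -0.0457, -0.0287 m is -0.0383, 0.25 rad is 0.1592.

>>> {"op": "pendant", "data": {
  "increments": "0 0.0001 -0.0077 0 0 0 0.0318 | 0 0.0008 -0.0155 0 0 0 0.0637 | 0 0.0017 -0.0231 0 0 0 0.0955 | 0 0.0031 -0.0307 0 0 0 0.1273 | 0 0.0048 -0.0383 0 0 0 0.1592 | 0 0.0069 -0.0457 0 0 0 0.191 | 0 0.0069 -0.0457 0 0 0 0.191",
  "clamp_n": 25
}}

```text
t: 20.18
tool_pos: [0.5365, -0.1864, 0.0247]
tool_rot: [1.631, 2.679, -0.0]
contact_force: [0.4, -2.7, 4.2]
opening: 0.0231
grip_force: 26.7
```

```bash
python3 -c "
from h import *
o=ctrl.get_obs();print(o['wrist_torque'],o['tool_pos'])
x=o['tool_rot'];print('yaw',np.degrees(2*np.arctan2(x[1],x[0])))
d=o['tool_pos'][:2]-[.4831,-.0825];print(np.hypot(*d),np.degrees(np.arctan2(d[1],d[0])))"
```

```text
[-0.4671 -0.0361  0.0287] [ 0.5365 -0.1864  0.0247]
yaw 117.32123616750586
0.11682666639196528 -62.80533756492755
```

To row units: -0.0452 m is -0.0603, -0.0398 m is -0.0531, 0.35 rad is 0.2228.

>>> {"op": "pendant", "data": {
  "increments": "0 0.0001 -0.0077 0 0 0 0.0318 | 0 0.0008 -0.0155 0 0 0 0.0637 | 0 0.0017 -0.0231 0 0 0 0.0955 | 0 0.0031 -0.0307 0 0 0 0.1273 | 0 0.0048 -0.0383 0 0 0 0.1592 | 0 0.0069 -0.0457 0 0 0 0.191 | 0 0.0093 -0.0531 0 0 0 0.2228 | 0 0.0123 -0.0603 0 0 0 0.2546 | 0 0.0123 -0.0603 0 0 0 0.2546 | 0 0.0123 -0.0603 0 0 0 0.2546",
  "clamp_n": 25
}}

```text
t: 21.02
tool_pos: [0.4923, -0.199, 0.0246]
tool_rot: [2.129, 2.304, -0.0]
contact_force: [0.1, -4.9, 5.7]
opening: 0.0229
grip_force: 26.9
```

```bash
python3 - <<'E'
from m import *
o=ctrl.get_obs();print(o['wrist_torque'],o['tool_pos'])
x=o['tool_rot'];print('yaw',np.degrees(2*np.arctan2(x[1],x[0])))
d=o['tool_pos'][:2]-[.4831,-.0825];print(np.hypot(*d),np.degrees(np.arctan2(d[1],d[0])))
t=ctrl.get_image("top")[:,:,::-1].copy();cv2.imwrite("pics/t10.png",t);s=ctrl.get_image("side")[:,:,::-1];cv2.imwrite("pics/s10.png",s)
b=cv2.resize(t[225:325,335:435],(500,500),interpolation=3);a=cv2.resize(s[190:290,350:450],(300,300),interpolation=3)
c=np.zeros((500,800,3),np.uint8);c[:300,:300]=a;c[:,300:]=b;cv2.imwrite("pics/g10.png",c)
r=t[276:290,362:382].astype(int);print(np.clip(r[:,:,2]-r[:,:,0],0,None))
E
```

```text
[-0.6051  0.0938 -0.2402] [ 0.4923 -0.199   0.0246]
yaw 94.53023617725754
0.11689419558553872 -85.4986691366099
[[  0   0   0   7   6   5   7   6   7   7   4   5   6   6   6   5   7   5
    5   6]
 [  0   0   3   8   7   6   6   5   6   6   5   5   7   7   6   6   5   6
    5   7]
 [  0   4   5   7   6   7   6   7   7   7   6   6   8   7   7   6   7   7
    6   6]
 [  4   5   5   5   6   6   7   8  41  92  80   4   6   6   6   5   6   6
    5   5]
 [  6   6   6   6   6   5   6  14  79 147 104   9   8   6   5   6   5   5
    5   5]
 [  6   5   4   5   6   8   9  17  83 148 108   9  10  10   8   5   6   6
    5   6]
 [  6   6   5   6   8  10  11  15  50 121  80  10   9   9   9   8   5   6
    5   6]
 [  6   7   6   6  10  10   9   7  12  14  11   1   5  10  10   9   7   7
    4   5]
 [  6   7   5   7   9  10   6   1   0   0   0   0   0   5   9  10   8   7
    5   5]
 [  6   5   6   9   9   9   2   0   0   0   0   0   0   1   7   9   9   6
    5   4]
 [  6   6   6   9  10   9   2   0   0   0   0   0   0   1   5  10  10   6
    5   5]
 [  5   5   6   9  10  10   0   0   0   0   0   0   0   0   6   9   9   7
    5   4]
 [  6   6   5   7  10  10   4   0   0   0   0   0   0   0   8   9   9   7
    5   4]
 [  6   5   5   7  10  10  10   1   0   0   0   0   0   5   9   9   9   8
    5   4]]
```

```bash
python3 - <<'E'
from m import *
def wc(f,x0,x1,y0,y1):
    t=cv2.imread(f"pics/{f}.png").astype(float)[y0:y1,x0:x1];w=np.clip(t[:,:,2]-t[:,:,0]-20,0,None);ys,xs=np.mgrid[y0:y1,x0:x1];return w,xs,ys
w,xs,ys=wc("top0",364,378,256,272)
p=np.array([plane("top",((w[i]*xs[i]).sum()/w[i].sum(),ys[i,0]),.02)[:2] for i in range(len(w))])
k=np.polyfit(p[:,0],p[:,1],1);print("plate stripe yaw",np.degrees(np.arctan(k[0])),"y at nut x",np.polyval(k,.4831))
for f,(a,b,c,d) in(("t10",(366,376,278,283)),):
    w,xs,ys=wc(f,a,b,c,d);m=plane("top",((w*xs).sum()/w.sum(),(w*ys).sum()/w.sum()),.036)[:2]
    q=np.array([plane("top",((w[i]*xs[i]).sum()/w[i].sum(),ys[i,0]),.036)[:2] for i in range(1,5)])
    print("mark",m,"radial yaw",np.degrees(np.arctan2(*(m-[.4831,-.0825])[::-1])),q)
t=cv2.imread("pics/t10.png")
print([(x[0],x[1],plane("top",x[0],.039)) for x in blobs(t,(0,0,0),(180,120,75),(365,382,278,296),10)[:2]])
# plate yaw from bolts (bright) subpixel
t0=cv2.imread("pics/top0.png");g=cv2.cvtColor(t0,6).astype(float);B=[]
for u,v in((344.5,313),(344.3,260.3),(397.3,313.2),(396.7,260.4)):
    u,v=int(round(u)),int(round(v));r=t0[v-5:v+6,u-5:u+6].astype(float);w=np.clip(r[:,:,2]-70,0,None);yy,xx=np.mgrid[v-5:v+6,u-5:u+6];B.append(plane("top",((w*xx).sum()/w.sum(),(w*yy).sum()/w.sum()),.021)[:2])
B=np.array(B);print(B,B.mean(0))
for i,j,o in((0,1,0),(2,3,0),(0,2,90),(1,3,90)):e=B[j]-B[i];print(np.degrees(np.arctan2(e[1],e[0]))+o)
E
```

```text
plate stripe yaw 1.3672369298827525 y at nut x -0.08275193247533905
mark [ 0.4957 -0.0814] radial yaw 5.042693975658669 [[ 0.499  -0.0816]
 [ 0.4969 -0.0813]
 [ 0.4948 -0.0813]
 [ 0.4927 -0.0815]]
[(array([371.5686, 286.4706]), np.int32(51), array([ 0.4834, -0.0821,  0.039 ]))]
[[ 0.4261 -0.0279]
 [ 0.538  -0.0254]
 [ 0.4286 -0.1397]
 [ 0.5403 -0.1373]] [ 0.4833 -0.0826]
1.2473163175544033
1.2551024078258732
1.2885596871718406
1.1826923248691799
```

View pics/g10.png

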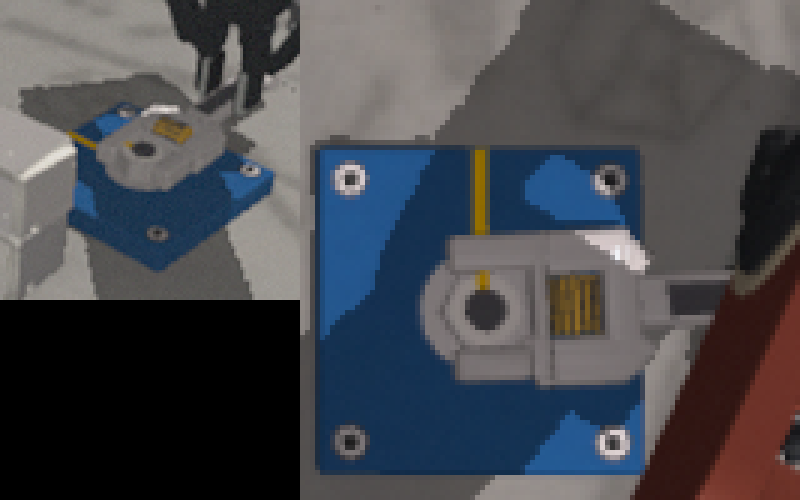

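The jaw sits snug on the nut; the nut stripe (484,281) is almost in line with the plate stripe (482,190), with about 3.4° left.

To row units: -0.0069 m is -0.0092, 0.0002 m is 0.0003, 0.059 rad is 0.0376.

>>> {"op": "pendant", "data": {
  "increments": "0 0.0001 -0.0047 0 0 0 0.0191 | 0 0.0003 -0.0092 0 0 0 0.0376 | 0 0.0003 -0.0092 0 0 0 0.0376 | 0 0.0003 -0.0092 0 0 0 0.0376",
  "clamp_n": 25
}}

```text
t: 21.45
tool_pos: [0.4859, -0.1993, 0.0246]
tool_rot: [2.195, 2.241, 0.001]
contact_force: [2.2, -3.5, 5.8]
opening: 0.0236
grip_force: 26.8
```

>>> {"op": "pendant", "data": {
  "increments": "0.05 0 0 0 0 0 0 | 0.05 0 0 0 0 0 0 | 0.05 0 0 0 0 0 0 | 0.05 0 0 -0.0533 0 0 0 | 0.05 0 0 -0.1067 0 0 0 | 0.05 -0.2 0 -0.1333 0 0 0 | 0.05 -0.2667 0 -0.1333 0 0 0 | 0.05 -0.2667 0 -0.1333 0 0 0 | 0.05 -0.2667 0 -0.1333 0 0 0 | 0.05 -0.2667 0 -0.1333 0 0 0 | 0.05 -0.2667 0 -0.1333 0 0 0 | 0.05 -0.2667 0 -0.1333 0 0 0"
}}

```text
t: 22.45
tool_pos: [0.487, -0.3988, 0.1217]
tool_rot: [-2.201, -2.239, -0.001]
contact_force: [-1.2, 0.8, -1.1]
opening: 0.0502
grip_force: 0.0
```

```bash
cat > n.py <<'E'
from m import *
import sys
def run(f):
    t=ctrl.get_image("top")[:,:,::-1].copy();cv2.imwrite(f"pics/{f}.png",t)
    r=t[278:283,366:376].astype(float);w=np.clip(r[:,:,2]-r[:,:,0]-20,0,None);ys,xs=np.mgrid[278:283,366:376]
    m=plane("top",((w*xs).sum()/w.sum(),(w*ys).sum()/w.sum()),.036)[:2];print("mark",m,np.degrees(np.arctan2(*(m-[.4832,-.0826])[::-1])))
    B=[x for x in blobs(t,(10,80,40),(26,255,255),(378,400,270,300)) if x[1]>40][0];Wm=plane("top",B[0],.0395)[:2];print("worm",Wm)
    for x in blobs(t,(0,0,0),(180,120,75),(395,465,272,300),10)[:4]:
        p=plane("top",x[0],.033)[:2];e=Wm-p;print("dark",x[0],x[1],x[2],p,"yaw",np.degrees(np.arctan2(e[1],e[0])))
run(sys.argv[1])
E
python3 n.py t11
```

```text
mark [ 0.4961 -0.0821] 2.122446672534743
worm [ 0.484  -0.1199]
dark [443.4317 275.6984] 315 [425 272  40   9] [ 0.51  -0.235] yaw 102.73618090633644
dark [425.0094 286.3679] 212 [409 283  34   7] [ 0.4865 -0.196 ] yaw 91.886652980522
dark [416.1897 296.1034] 116 [407 293  18   7] [ 0.4655 -0.1774] yaw 72.23348748793931
dark [452.2759 286.5862] 29 [450 284   6   6] [ 0.4875 -0.2538] yaw 91.50014866759852
```

```bash
python3 -c "
from station import ctrl
print(ctrl.finish_job())"
```

```text
the job is handed in; nothing more can be done
None
```

The job is handed in. The wrench lies snug on the nut (about 32 mm opening, measured before the turn), closed by rolling the worm only. The nut was then turned clockwise until its stripe measured within about 1° of the plate stripe; I never moved the arm towards the other tools, and the run took about 22 s of the 72 s.

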